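# Free the polished weight from the clamp

### The arm

A 6-joint arm with a two-finger parallel gripper is mounted at the origin on a cart in front of the work surface, level with it; the furniture and walls round the work are solid. World frame = base frame: x ahead of the robot, y to its left, z up, the work surface at z = 0. Lengths are in m, angles in rad, forces in N, time in s.
With the tool pointing down it reaches from about 0.35 to 0.775 m from the base axis. Payload 5.5 kg.
Tool frame: the origin (TCP) lies between the finger pads; the fingertips stand env.nose_length ahead of it and the grasp point (between the pads) lies 8 mm behind it (env.nose_length is the distance from the TCP to the fingertips, in m); z points along the fingers, y is the direction in which the jaws open and shut (so a half turn about z gives the same grasp; the last joint's range is limited). The gripper opens to 85 mm and grips with 20 to 120 N. Pads are 22 mm wide; open, the fingers measure 114 mm over their backs; the gripper's body (76 mm by 85 mm) begins 54 mm behind the grasp point. The pads swing forward as they close: fully open they stand 13 mm farther back than shut.
Start: joints at [-1.432, 0.313, 0.046, 1.304, 0, 1.431], TCP at [0.158, -0.553, 0.242] pointing down, gripper open.
Joint ranges: [-2.76, 2.76], [-0.86, 1.69], [-1.03, 1.26], [-2.2, 2.34], [-1.47, 1.5], [-3.14, 3.14]. Speed limits (rad/s): [2.57, 2.57, 3.14, 3.14, 3.14, 3.14].

### API

Orientations are given as a unit quaternion [w, x, y, z].
In Python, from workcell import env gives the robot as it stands. The module is installed in compiled form; this text tells all that it offers.
- The arm moves only by the shell command python3 -m creep 'ROWS' [FORCE]. ROWS is a JSON object of lists of equal length, an entry for each row: "hand": the finger opening in mm, from 0 to 85.4; "delta_pos": the shift along the tool's x, y, z scaled (see below), a list of three; "turn": the turn about the tool's z scaled (see below). In form: {"hand": [hand, ...], "delta_pos": [[dx, dy, dz], ...], "turn": [turn, ...]}. A call has exactly 5 rows; each row shifts and turns the commanded pose from where the row before left it, along the tool's axes as they then stand; what a row does not reach is not made up. The controller multiplies each number of a shift by 0.8 m and each number of a turn by 5 degrees. A row lasts 1/12 s, in which the tool goes at most 41.7 mm and 7.16 degrees, less where a joint would pass 70% of its speed; a pose out of reach is approached as far as the arm can. A call with a number of a shift or a turn outside -1 to 1 is refused whole. A call with a gripper value outside its range is refused whole. The fingers move at their own pace and stop on an object; FORCE is the grip in N (left out, the last holds). Time passes only in rows, so rows that do not move let the fingers close, or fill a call up. It gives the time, the measured TCP pose, the force and the opening at its end, in the units of the state.
- env.get_state(): the state, without advancing time (a new reading comes with each control period).
- env.read_camera(name): name is "side" or "top" or "wrist"; returns a dict with "pixels" (384x512x3 uint8, red, green, blue), "depth" (384x512 float32, m along the optical axis (not along the pixel's ray), 0 where there is no reading), "fx", "fy", "cx", "cy" (pixels), "origin" and "orientation" of the camera in the world. Camera axes: x right, y down, z forward; pixel columns grow to the right and rows downward; lengths in m; the calibration is good to about 2 mm. A picture is of the moment at which its call begins.
- env.hand_in(): hands the job in, once; it reports no verdict.
Trained networks look in the newest picture that a camera, given by its name, has taken for a name from the list of things; names that differ only in an ending like _2 or _b are one class to them, and where a whole thing is asked for, a point or a joint stands for the part that bears it (a point fixed in the world has none). Each returns a list of dicts, best first, with "score" (0 to 1); they miss things now and then, are a little off and sometimes report something else, mostly with a low value. They report only what shows in the picture. A call takes as long as a camera call. They do not tell look-alikes from the thing itself.
- env.find_in(camera, target): "location" ([row, column] in pixels, amid what is visible of it).
- env.pinpoint(camera, target): "location" ([row, column] in pixels: a listed point, or the origin of a listed thing).
The state is a dict: "clock": time; "joint_pos": joint angles; "qvel": joint speeds; "tau": joint torques, N m; "tcp_pos": TCP position; "orientation": TCP orientation; "wrist_force": force on the tool from outside, world axes, zero at the start; "ft_torque": the same for the moment, N m; "finger_gap": finger opening in m.
Only numpy, scipy, OpenCV 4.12 (cv2) and the standard library are available. Lean on these libraries where they do the work, as an engineer would, in place of code of your own. Each camera call takes 0.05 s, during which the arm holds its last target.

### The job

The big brass scale weight has been polished and is still held in the wooden clamp. Slide the clamp's jaw open by its red knob and leave it open, then lift the weight up out of the clamp and stand it upright in the middle of the round cork mat, and let go.

Things in the scene. Friction and masses are not known exactly. Their poses are not given: they have to be found in the camera images.
- jaw (a joint): opening of the wooden clamp's sliding jaw, m: 0 = closed on the weight, 0.028 = end of travel. It slides stiffly (about 3 N) and stays where left. A 24 mm wide steel lip on the jaw, 52 to 57 mm above the worktop, reaches 6 mm over the weight's shoulder, so the weight can be lifted only with the jaw well open: 20 mm or more.
- jaw_knob (a point): centre of the upright red knob on the sliding jaw: 22 mm diameter, grip zone 47 to 73 mm above the worktop, top 78 mm; this point at 60 mm. x (level) = the way the jaw opens, z up. Sides along y are free, but the jaw plate's back is 21 mm from the knob's axis (weight's axis: 50 mm, jaw closed). The clamp is fixed; its base is 126 mm along x, 60 mm wide, 14 mm high.
- weight_centre (a point): centre, half-way up, of the brass weight in the clamp: 39 mm tall; round body 38 mm across and 25 mm high, above it a knob 19 mm across; 0.14 to 0.28 kg. It stands on a rest 24 mm wide: underside 26 mm, this point 46 mm above the worktop. Free for fingers along jaw_knob's y. Hold it with the fingertips 8 mm or more above its underside, so they clear the mat.
- mat_top (a point): centre of the upper face of the round cork mat, 82 mm across, 6 mm thick, fixed flat beside the clamp, where the weight is to stand; this point is 6 mm above the worktop, so the standing weight's centre is 19.5 mm above it. Wall cupboards hang 0.46 m above the worktop just behind and to the right of the work: travel low, with fingertips within about 0.12 m of the worktop.
Mind the look-alikes: they are no part of the job. What is shaped like the part that bears weight_centre but black or green is not meant.

How it is judged:
On the way, in this order (a step that is already met when the one before it is completed fails the run):
1. the clamp's jaw is slid open while the weight still stands in the clamp (value of joint jaw above 0.014 m and height (world z) of weight_centre below 0.052 m and horizontal distance between weight_centre and mat_top above 0.05 m), for 0.2 s.
2. the weight is lifted up out of the open clamp (height (world z) of weight_centre above 0.06 m), for 0.1 s.
At the end, for the whole second after the job is handed in: The big weight stands upright (within 10 degrees) on the cork mat, its centre within 15 mm of the mat's centre, let go and at rest, and the clamp's jaw is still open by more than 12 mm (horizontal distance between weight_centre and mat_top below 0.015 m and z of weight_centre in the frame of mat_top between 0.015 and 0.024 m and angle between weight_centre's own z axis and vertical below 0.17 rad and value of joint jaw above 0.012 m); the robot touches nothing.
It fails at once if the weight is forced up out of the clamp while the jaw is still closed on it (value of joint jaw below 0.006 m and height (world z) of weight_centre above 0.056 m and horizontal distance between weight_centre and jaw_knob below 0.07 m).
It fails at once if the weight is tipped over (angle between weight_centre's own z axis and vertical above 0.8 rad).
It also fails if it takes over 40 s, if anything falls off the work surface, if the arm or the gripper's body presses on something with over 40 N, if the wrist force passes 120 N, or if a joint passes its speed limit or range.

## Working session

There is one attempt and no reset: what is moved stays moved. The work goes in short steps, Python scripts to look and compute and a shell command to move; the robot and the scene stay as the last step left them, time stands still between calls to the robot, and variables do not carry over. Pictures are saved under pics/ and viewed, and the job is handed in when it is done.

```bash
mkdir -p pics; cat > h.py <<'E'
from workcell import env
import numpy as np, cv2
from scipy.spatial.transform import Rotation as R
def rot(q): return R.from_quat([q[1],q[2],q[3],q[0]])
def world(c,r,col,d=None):
    if d is None: d=float(c["depth"][int(round(r)),int(round(col))])
    p=np.array([(col-c["cx"])/c["fx"]*d,(r-c["cy"])/c["fy"]*d,d])
    return rot(c["orientation"]).apply(p)+np.array(c["origin"])
def atz(c,r,col,z):
    o=np.array(c["origin"]); v=rot(c["orientation"]).apply([(col-c["cx"])/c["fx"],(r-c["cy"])/c["fy"],1])
    return o+v*(z-o[2])/v[2]
def save(c,n): cv2.imwrite(f"pics/{n}.png",c["pixels"][:,:,::-1])
E
python3 - <<'E'
from h import *
s=env.get_state(); print(s["clock"],s["tcp_pos"],s["orientation"],s["finger_gap"],env.nose_length)
Z={"jaw_knob":.06,"weight_centre":.0455,"mat_top":.006}
for n in ["top","side"]:
    c=env.read_camera(n); save(c,n+"1"); print(n,c["origin"],c["fx"])
    for t in Z:
        for d in env.pinpoint(n,t)[:4]:
            r,k=d["location"]; print(t,round(d["score"],2),np.round([r,k]),atz(c,r,k,Z[t]).round(4))
E
```

```text
0.0 [ 0.15815084 -0.55230837  0.24141285] [-9.01983017e-04  9.90299395e-01  1.38947094e-01 -1.61495480e-05] 0.08531251928403069 0.011
top [0.35340308 0.42069187 0.91635762] 370.6361850293014
weight_centre 0.51 [208. 286.] [0.4669 0.3343 0.0455]
weight_centre 0.49 [248. 218.] [0.3718 0.4903 0.0455]
weight_centre 0.46 [129. 257.] [0.6631 0.406  0.0455]
weight_centre 0.33 [226. 270.] [0.4252 0.3701 0.0455]
mat_top 0.86 [200. 251.] [0.4905 0.4161 0.006 ]
side [0.31806211 0.04061418 0.81267178] 437.14169622288034
jaw_knob 0.83 [240. 221.] [0.4234 0.3663 0.06  ]
weight_centre 0.78 [246. 248.] [0.4633 0.3357 0.0455]
weight_centre 0.67 [180. 320.] [0.6644 0.3904 0.0455]
weight_centre 0.56 [213. 174.] [0.3723 0.4702 0.0455]
mat_top 0.61 [216. 241.] [0.491  0.4159 0.006 ]
```

View pics/top1.png

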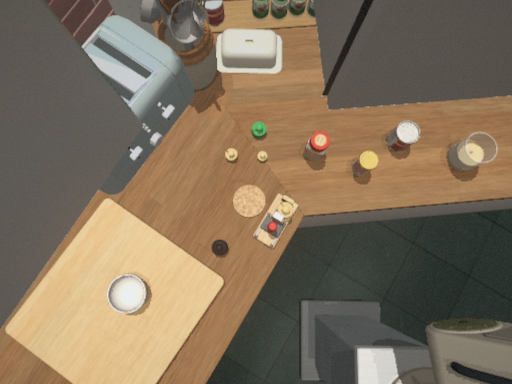

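View pics/side1.png

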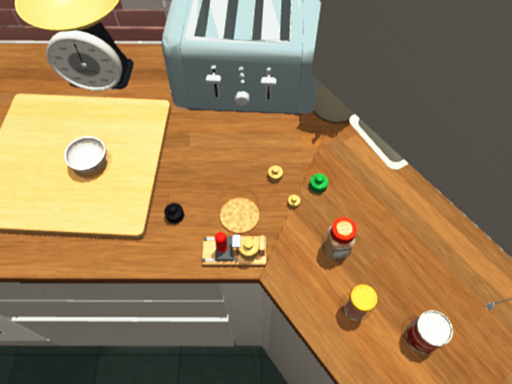

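```bash
python3 - <<'E'
import cv2
a=cv2.imread("pics/side1.png")[150:310,130:350]; cv2.imwrite("pics/sidecrop.png",cv2.resize(a,None,fx=3.6,fy=3.6,interpolation=cv2.INTER_CUBIC))
E
```

```text
(no output)
```

View pics/sidecrop.png

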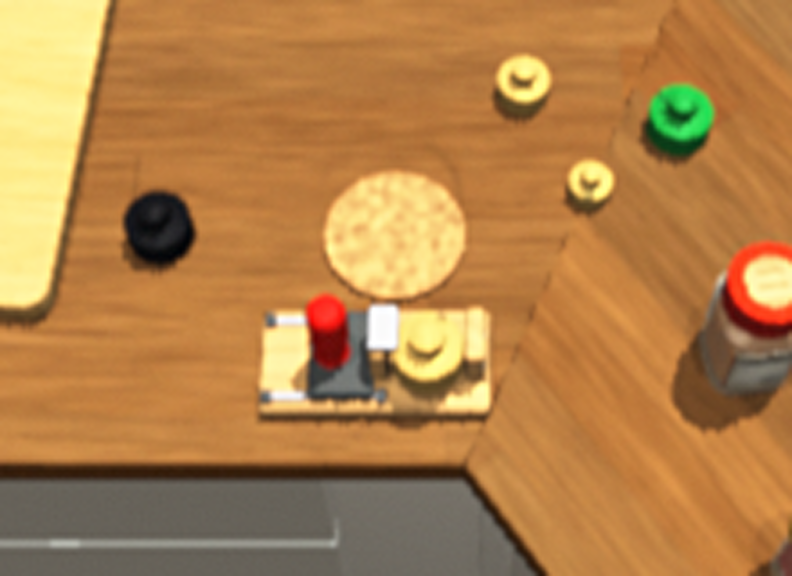

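Look-alikes (side picture): brass weight in clamp (246,248), black (213,174), green (183,319), and small brass ones (173,275) and (201,294). The one in the clamp, next to the red knob (240,221), is the target, and the close crop confirms it. The mat is at (216,241). Next I need the clamp axis and the obstacle heights.

```bash
python3 - <<'E'
from h import *
for n in ["top","side"]:
    c=env.read_camera(n); H,W=c["depth"].shape
    u,v=np.meshgrid(np.arange(W),np.arange(H)); d=c["depth"]
    P=np.stack([(u-c["cx"])/c["fx"]*d,(v-c["cy"])/c["fy"]*d,d],-1).reshape(-1,3)
    P=rot(c["orientation"]).apply(P)+c["origin"]; P=P[d.ravel()>0]
    m=(abs(P[:,0]-.445)<.12)&(abs(P[:,1]-.35)<.12)&(P[:,2]>.009)&(P[:,2]<.08)
    px=P[m]
    k=np.linalg.norm(px[:,:2]-[.445,.35],axis=1)<.085
    px=px[k]; rc=cv2.minAreaRect((px[px[:,2]<.022][:,:2]*1000).astype(np.float32)); print(n,"base rect",rc,k.sum())
    # red knob
    col=c["pixels"].reshape(-1,3)[d.ravel()>0][m][k].astype(int)
    red=(col[:,0]>150)&(col[:,1]<70); print("red",px[red].mean(0).round(4),px[red][px[red][:,2]>.07].mean(0),red.sum())
    g=px[(px[:,2]>.055)&(np.linalg.norm(px[:,:2]-[.465,.335],axis=1)<.03)]; print("high pts",len(g),g.mean(0))
    if n=="top":
        for y0 in np.arange(-.6,.6,.1):
            q=P[(P[:,1]>=y0)&(P[:,1]<y0+.1)]
            o=[]
            for x0 in np.arange(-.1,.9,.1):
                z=q[(q[:,0]>=x0)&(q[:,0]<x0+.1)][:,2]; o.append("%5.2f"%z.max() if len(z) else "  .  ")
            print("y%.1f"%y0,*o)
c=env.read_camera("top"); q=[world(c,r,k) for r,k in [(140,319),(160,369),(130,406),(150,480),(95,330),(95,500),(185,170),(360,450)]]; print(np.round(q,3))
E
```

```text
top base rect ((451.1396789550781, 374.37646484375), (100.00206756591797, 125.71891784667969), 60.31782531738281) 1255
red [0.4193 0.3692 0.0718] [0.41820742 0.37046889 0.07584985] 12
high pts 95 [0.45658313 0.34352891 0.0605815 ]
y-0.6   .   -0.90 -0.89 -0.89 -0.89 -0.89 -0.38   .     .     .  
y-0.5 -0.90 -0.89 -0.89 -0.89 -0.89 -0.89 -0.25   .     .     .  
y-0.4 -0.90 -0.89 -0.89 -0.89 -0.89 -0.89 -0.26   .     .     .  
y-0.3   .   -0.89 -0.89 -0.89 -0.89 -0.89  0.00  0.00  0.00   .  
y-0.2   .   -0.80 -0.22 -0.89 -0.89 -0.01  0.09  0.09  0.00   .  
y-0.1   .    0.02  0.02  0.30 -0.89  0.00  0.09  0.09  0.01   .  
y-0.0   .    0.04  0.39  0.38 -0.89  0.00  0.49  0.07  0.01   .  
y0.1 -0.24  0.00  0.01 -0.89 -0.89  0.00  0.63  0.08  0.00   .  
y0.2 -0.89 -0.89 -0.89 -0.89 -0.89  0.01  0.67  0.10  0.01  0.01
y0.3 -0.89 -0.89 -0.89  0.00  0.02  0.08  0.67  0.60  0.00  0.07
y0.4 -0.89  0.00  0.00  0.02  0.04  0.02  0.03  0.04  0.00  0.07
y0.5 -0.90  0.00  0.02  0.02  0.03  0.72  0.72  0.15  0.26  0.30
side base rect ((448.9447937011719, 367.81451416015625), (91.43875885009766, 124.510986328125), 60.13236999511719) 1852
red [0.4229 0.3639 0.0732] [0.42250585 0.36420631 0.07720064] 87
high pts 160 [0.45626356 0.34104019 0.06029832]
[[ 0.622  0.264  0.096]
 [ 0.583  0.142  0.077]
 [ 0.662  0.047  0.069]
 [ 0.625 -0.146  0.044]
 [ 0.554  0.324  0.483]
 [ 0.569  0.096  0.468]
 [ 0.525  0.621 -0.002]
 [ 0.193  0.084  0.274]]
```

```bash
python3 -m creep '{"hand":[85,85,85,85,85],"delta_pos":[[0,-0.0375,0.01],[0,-0.0375,0.015],[0,-0.0375,0.015],[0,-0.0375,0.015],[0,-0.0375,0.015]],"turn":[0,0,0,0,0]}'
```

```text
clock: 0.97
tcp_pos: [0.1167, -0.4072, 0.1857]
orientation: [0.0, 0.99, 0.139, -0.0]
wrist_force: [-0.0, 0.2, 1.0]
finger_gap: 0.0851
```

```bash
python3 -m creep '{"hand":[85,85,85,85,85],"delta_pos":[[0.04,-0.002,0],[0.041,0,0],[0.041,0,0],[0.041,0,0],[0.041,0,0]],"turn":[-0.9,-0.9,-0.9,-0.9,-0.9]}'
```

```text
clock: 1.38
tcp_pos: [0.2648, -0.3382, 0.1867]
orientation: [0.001, 0.944, 0.331, 0.0]
wrist_force: [0.6, -0.6, -0.3]
finger_gap: 0.085
```

```bash
python3 -m creep '{"hand":[85,85,85,85,85],"delta_pos":[[0.041,0,0],[0.041,0,0],[0.041,0,0],[0.041,0,0],[0.041,0,0]],"turn":[-0.9,-0.9,-0.9,-0.9,-0.9]}'
```

```text
clock: 1.8
tcp_pos: [0.3749, -0.2174, 0.1866]
orientation: [0.001, 0.861, 0.509, 0.0]
wrist_force: [0.2, -1.1, -0.4]
finger_gap: 0.0852
```

```bash
python3 -m creep '{"hand":[85,85,85,85,85],"delta_pos":[[0.041,0,0],[0.041,0,0],[0.041,0,0],[0.041,0,0],[0.041,0,0]],"turn":[-0.9,-0.9,-0.9,-0.9,-0.9]}'
```

```text
clock: 2.22
tcp_pos: [0.4303, -0.0638, 0.1865]
orientation: [0.001, 0.745, 0.667, 0.0]
wrist_force: [0.2, -0.5, 0.0]
finger_gap: 0.0851
```

```bash
python3 -m creep '{"hand":[85,85,85,85,85],"delta_pos":[[0.041,0,0],[0.041,0,0],[0.041,0,0],[0.041,0,0],[0.041,0,0]],"turn":[-0.9,-0.9,-0.9,-0.9,-0.9]}'
```

```text
clock: 2.63
tcp_pos: [0.4227, 0.0992, 0.1865]
orientation: [0.0, 0.6, 0.8, 0.0]
wrist_force: [0.7, 0.0, -0.3]
finger_gap: 0.0849
```

```bash
python3 -m creep '{"hand":[85,85,85,85,85],"delta_pos":[[0.041,0,0],[0.041,0,0],[0.041,0,0],[0.041,0,0],[0.041,0,0]],"turn":[-1,-1,-1,-1,-1]}'
```

```text
clock: 3.05
tcp_pos: [0.3507, 0.2454, 0.1865]
orientation: [0.0, 0.413, 0.911, 0.0]
wrist_force: [-0.5, 0.3, -0.0]
finger_gap: 0.0851
```

```bash
python3 - <<'E'
from h import *
Z={"jaw_knob":.06,"weight_centre":.0455,"mat_top":.006}
s=env.get_state();print(s["tcp_pos"],s["joint_pos"])
for n in ["wrist","top"]:
    c=env.read_camera(n); save(c,n+"2"); print(n,c["origin"],c["fx"])
    for t in Z:
        for d in env.pinpoint(n,t)[:3]:
            r,k=d["location"]; print(t,round(d["score"],2),np.round([r,k]),atz(c,r,k,Z[t]).round(4))
E
```

```text
[0.35074235 0.24543215 0.18649622] [ 4.22608852e-01  5.66755545e-02 -4.10214990e-01  1.10279380e+00
 -4.96118585e-05  1.27403395e+00]
wrist [0.29786808 0.30396056 0.31718737] 273.60009121973076
jaw_knob 0.76 [142. 402.] [0.4228 0.3674 0.06  ]
weight_centre 0.86 [188. 399.] [0.4654 0.3379 0.0455]
weight_centre 0.62 [  2. 449.] [0.3677 0.473  0.0455]
mat_top 0.67 [138. 457.] [0.4928 0.4248 0.006 ]
top [0.35340308 0.42069187 0.91635762] 370.6361850293014
jaw_knob 0.8 [226. 276.] [0.4237 0.3576 0.06  ]
weight_centre 0.63 [129. 259.] [0.6632 0.4021 0.0455]
weight_centre 0.59 [247. 222.] [0.3723 0.4811 0.0455]
weight_centre 0.5 [209. 287.] [0.4648 0.3309 0.0455]
mat_top 0.7 [200. 248.] [0.4903 0.4243 0.006 ]
```

View pics/wrist2.png

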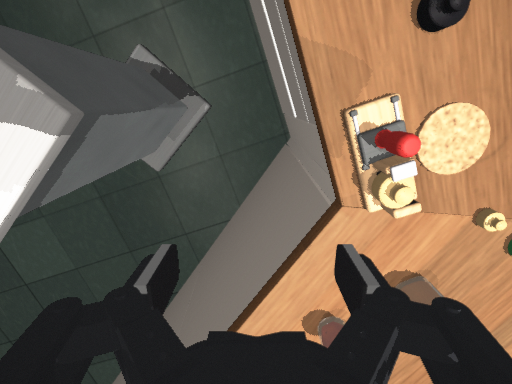

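The wrist picture shows the red knob at (142,402), the clamped weight at (188,399) and the mat at (138,457). Next is the clamp axis.

```bash
python3 - <<'E'
import cv2
a=cv2.imread("pics/wrist2.png")[85:230,330:500]; cv2.imwrite("pics/wc2.png",cv2.resize(a,None,fx=4,fy=4,interpolation=cv2.INTER_CUBIC))
E
```

```text
(no output)
```

View pics/wc2.png

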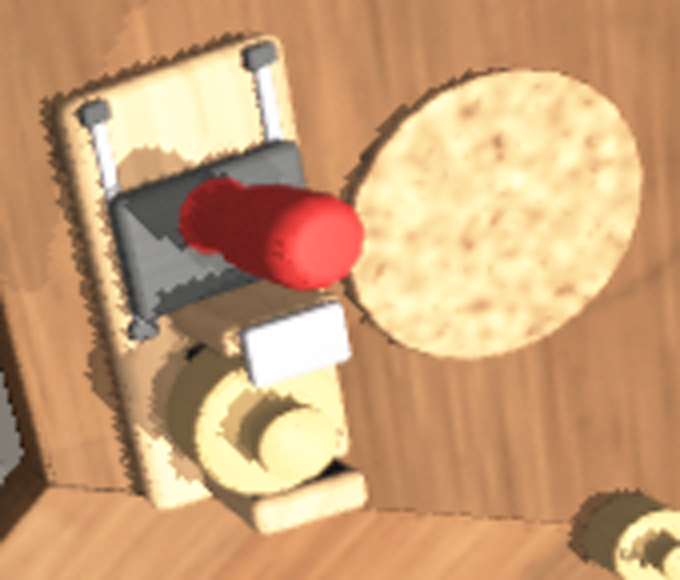

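```bash
python3 - <<'E'
from h import *
c=env.read_camera("wrist")
f=lambda x,y,z:atz(c,85+y/4-.4,330+x/4-.4,z)
A,B,C=f(62,103,.014),f(275,38,.014),f(155,508,.014)
print(A,B,C,np.degrees(np.arctan2(*(A-C)[1::-1])),np.linalg.norm(A-C),np.degrees(np.arctan2(*(B-A)[1::-1])),np.linalg.norm(B-A))
print("base centre",(B+C)/2)
print("knob",f(318,238,.077),"weight",f(299,438,.0655),"mat",f(497,214,.006),[f(*p,.006) for p in((350,214),(641,190),(520,68),(470,358))])
print("rod", f(97,115,.03)-f(108,190,.03), f(262,60,.03)-f(272,140,.03))
s=env.get_state();x=rot(s["orientation"]).apply([1,0,0]);print(np.degrees(np.arctan2(x[1],x[0])))
E
```

```text
[0.37591208 0.35764867 0.014     ] [0.40604597 0.40513542 0.014     ] [0.48145209 0.2959117  0.014     ] 149.67395850462245 0.1222707966989357 57.60182452831116 0.056240941824625995
base centre [0.44374903 0.35052356 0.014     ]
knob [0.42288448 0.36312905 0.077     ] weight [0.46320842 0.33207319 0.0655    ] mat [0.49212612 0.41835795 0.006     ] [array([0.46090705, 0.39137639, 0.006     ]), array([0.51704868, 0.44863615, 0.006     ]), array([0.46474428, 0.44609395, 0.006     ]), array([0.52048289, 0.38784123, 0.006     ])]
rod [-0.0158349   0.01083092  0.        ] [-0.01679526  0.01088947  0.        ]
130.8333328729919
```

```bash
python3 -m creep '{"hand":[85,85,85,85,85],"delta_pos":[[0,0.035,0.01],[0,0.045,0.01],[0,0.045,0.01],[0,0.03,0.01],[0,0.01,0.01]],"turn":[0,0,0,0,0]}'
```

```text
clock: 3.92
tcp_pos: [0.4547, 0.3316, 0.1455]
orientation: [0.001, 0.416, 0.909, 0.001]
wrist_force: [0.3, 0.1, -0.7]
finger_gap: 0.0854
```

```bash
python3 -m creep '{"hand":[85,85,85,85,85],"delta_pos":[[0,0,0],[0,0,0],[0,0,0],[0,0,0],[0,0,0]],"turn":[-0.8,-0.8,-0.8,-0.8,0]}'
```

```text
clock: 4.33
tcp_pos: [0.4506, 0.3292, 0.1458]
orientation: [-0.0, 0.284, 0.959, -0.001]
wrist_force: [-0.6, -0.5, -0.2]
finger_gap: 0.085
```

```bash
python3 - <<'E'
from h import *
Z={"jaw_knob":.06,"weight_centre":.0455,"mat_top":.006}
s=env.get_state();print(s["tcp_pos"],s["joint_pos"])
x=rot(s["orientation"]).apply([1,0,0]);print(np.degrees(np.arctan2(x[1],x[0])))
for n in ["wrist","side"]:
    c=env.read_camera(n); save(c,n+"3"); print(n,c["origin"],c["fx"])
    for t in Z:
        for d in env.pinpoint(n,t)[:3]:
            r,k=d["location"]; print(t,round(d["score"],2),np.round([r,k]),atz(c,r,k,Z[t]).round(4))
E
```

```text
[0.4506149  0.32915676 0.14583532] [ 4.87132183e-01  3.28406152e-01 -1.73988839e-01  1.06986993e+00
 -2.11142161e-04  1.06353007e+00]
146.9748217928804
wrist [0.38369477 0.37128337 0.27660213] 273.60009121973076
jaw_knob 0.98 [152. 278.] [0.4236 0.3649 0.06  ]
weight_centre 0.88 [207. 272.] [0.4657 0.3338 0.0455]
weight_centre 0.73 [  9. 375.] [0.3761 0.4786 0.0455]
weight_centre 0.55 [307. 414.] [0.6395 0.3979 0.0455]
mat_top 0.95 [170. 358.] [0.4939 0.4216 0.006 ]
side [0.31806211 0.04061418 0.81267178] 437.14169622288034
jaw_knob 0.77 [243. 219.] [0.4172 0.3629 0.06  ]
weight_centre 0.65 [179. 319.] [0.6645 0.3936 0.0455]
weight_centre 0.64 [211. 174.] [0.3738 0.473  0.0455]
weight_centre 0.58 [249. 248.] [0.4619 0.3293 0.0455]
mat_top 0.61 [214. 238.] [0.4885 0.4251 0.006 ]
```

View pics/wrist3.png

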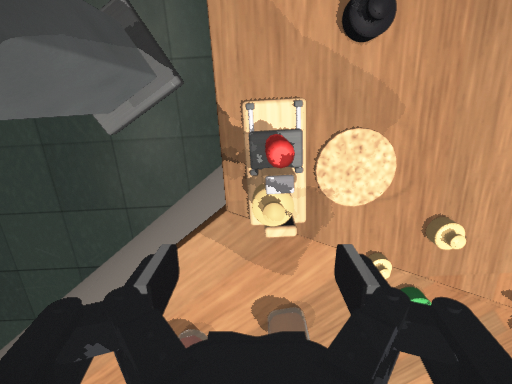

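```bash
python3 - <<'E'
import cv2
a=cv2.imread("pics/wrist3.png")[90:245,225:410]; cv2.imwrite("pics/wc3.png",cv2.resize(a,None,fx=3.8,fy=3.8,interpolation=cv2.INTER_CUBIC))
E
```

```text
(no output)
```

View pics/wc3.png

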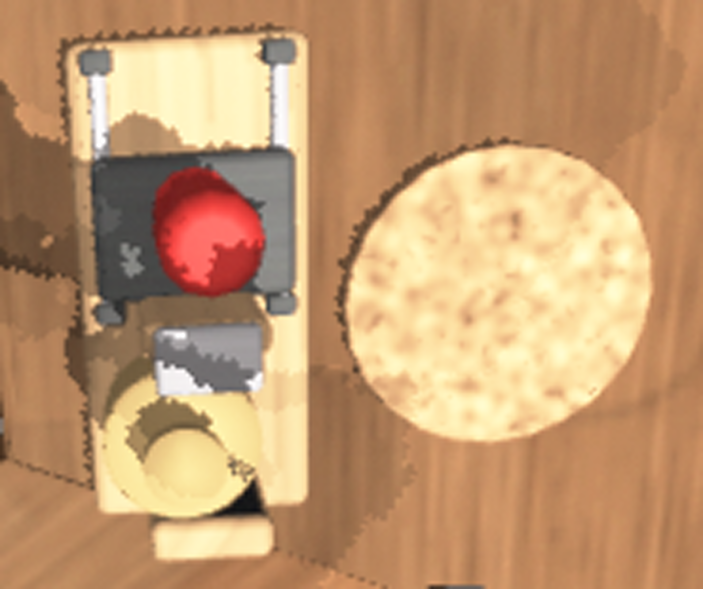

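```bash
python3 - <<'E'
from h import *
c=env.read_camera("wrist")
f=lambda x,y,z:atz(c,90+y/3.8-.4,225+x/3.8-.4,z)[:2]
P={"knobtop":f(212,243,.077),"lip":f(210,358,.057),"wbody":f(183,438,.051),"wknob":f(190,459,.0655),"endblock":f(213,538,.05),"mat":f(498,293,.006),
"base":(f(72,42,.014)+f(306,36,.014)+f(102,512,.014)+f(306,502,.014))/4}
for k,v in P.items(): print(k,v.round(4))
an=lambda a,b:np.degrees(np.arctan2(*(a-b)[::-1]))
print("L",an(f(72,50,.014),f(102,510,.014)),"R",an(f(306,40,.014),f(306,500,.014)),"top",an(f(300,33,.014),f(75,42,.014))+90,"bot",an(f(305,501,.014),f(105,512,.014))+90,"lip",an(f(262,325,.057),f(160,330,.057))+90)
print(rot(c["orientation"]).as_matrix().round(3))
E
```

```text
knobtop [0.4231 0.3677]
lip [0.4486 0.3536]
wbody [0.4634 0.3377]
wknob [0.4633 0.3386]
endblock [0.4895 0.3299]
mat [0.49   0.4228]
base [0.4437 0.3567]
L 150.02333202982328 R 150.1184998868556 top 149.09896072650312 bot 150.38913157416687 lip 149.83797999526132
[[ 0.546  0.796  0.261]
 [ 0.838 -0.518 -0.171]
 [-0.001  0.312 -0.95 ]]
```

```bash
python3 -m creep '{"hand":[60,60,60,60,60],"delta_pos":[[0,0,0],[0.018,0.0077,0],[0.018,0.0077,0],[0.017,0.0077,0],[0,0,0]],"turn":[-0.6,0,0,0,0]}'
```

```text
clock: 5.2
tcp_pos: [0.422, 0.3692, 0.1462]
orientation: [-0.0, 0.258, 0.966, 0.0]
wrist_force: [0.5, -0.7, -0.9]
finger_gap: 0.0598
```

```bash
python3 - <<'E'
from h import *
Z={"jaw_knob":.06,"weight_centre":.0455,"mat_top":.006}
s=env.get_state();print(s["tcp_pos"],s["joint_pos"])
M=rot(s["orientation"])
x=M.apply([1,0,0]);print(np.degrees(np.arctan2(x[1],x[0])))
for n in ["wrist","side"]:
    c=env.read_camera(n); save(c,n+"4")
    for t in Z:
        for d in env.pinpoint(n,t)[:1]:
            r,k=d["location"]; p=atz(c,r,k,Z[t]); print(n,t,round(d["score"],2),np.round([r,k]),p.round(4),"tool",M.inv().apply(p-s["tcp_pos"]).round(4))
E
```

```text
[0.42196828 0.3692178  0.1462495 ] [ 5.75238241e-01  3.31916935e-01 -1.67874313e-01  1.07121006e+00
  8.00496502e-04  1.09716708e+00]
150.09567980048905
wrist jaw_knob 0.95 [203. 255.] [0.422  0.3661 0.06  ] tool [-0.0016 -0.0027  0.0862]
wrist weight_centre 0.96 [347. 382.] [0.641  0.4001 0.0455] tool [-0.1745  0.136   0.1006]
wrist mat_top 0.76 [214. 333.] [0.4914 0.4225 0.006 ] tool [-0.0337  0.0808  0.1402]
side weight_centre 0.85 [246. 245.] [0.4603 0.3389 0.0455] tool [-0.0484 -0.0072  0.1007]
side mat_top 0.72 [214. 240.] [0.4932 0.4216 0.006 ] tool [-0.0357  0.0809  0.1402]
```

View pics/wrist4.png

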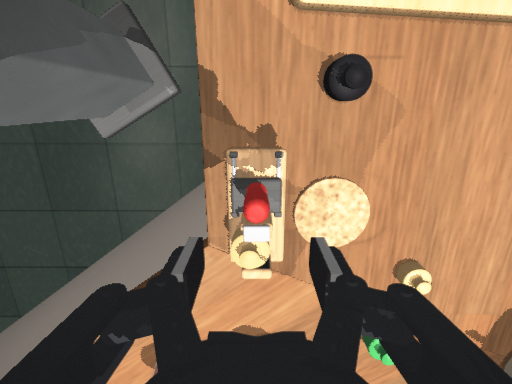

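View pics/side4.png

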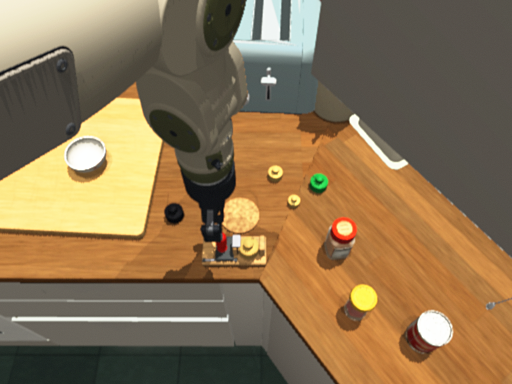

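Over the knob, which is at (203,255), and aligned with the clamp at 150°. Descending.

```bash
python3 -m creep '{"hand":[60,60,60,60,60],"delta_pos":[[-0.002,-0.003,0.02],[0,0,0.03],[0,0,0.03],[0,0,0.02],[0,0,0.012]],"turn":[0,0,0,0,0]}' 40
```

```text
clock: 6.02
tcp_pos: [0.4226, 0.3636, 0.0545]
orientation: [-0.001, 0.259, 0.966, -0.001]
wrist_force: [0.6, 0.7, 0.9]
finger_gap: 0.0596
```

```bash
python3 -m creep '{"hand":[10,10,10,10,10],"delta_pos":[[0,0,0],[0,0,0],[0,0,0],[0,0,0],[0,0,0]],"turn":[0,0,0,0,0]}' 40
```

```text
clock: 6.43
tcp_pos: [0.4254, 0.3667, 0.0582]
orientation: [0.001, 0.259, 0.966, 0.002]
wrist_force: [2.5, 5.4, -3.7]
finger_gap: 0.0203
```

```bash
python3 -m creep '{"hand":[10,10,10,10,10],"delta_pos":[[0.007,0,0],[0.007,0,0],[0.007,0,0],[0.007,0,0],[0.005,0,0]],"turn":[0,0,0,0,0]}' 40
```

```text
clock: 6.85
tcp_pos: [0.4029, 0.3796, 0.0582]
orientation: [0.002, 0.259, 0.966, 0.002]
wrist_force: [5.5, 2.1, -4.3]
finger_gap: 0.0206
```

```bash
python3 - <<'E'
from h import *
c=env.read_camera("wrist"); save(c,"wrist5"); s=env.get_state(); print(s["tcp_pos"],s["wrist_force"],s["finger_gap"])
E
```

```text
[0.4026932  0.37973872 0.05819245] [ 3.46741053  3.15737456 -4.97485391] 0.020623346131610418
```

View pics/wrist5.png

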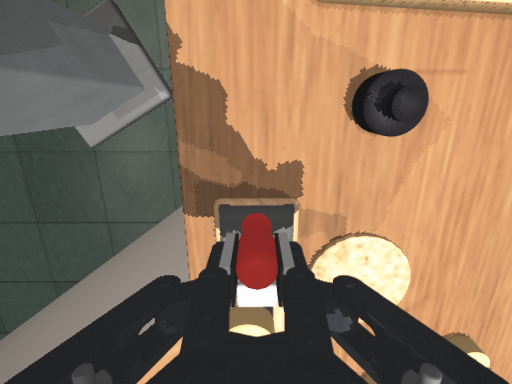

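The knob moved about 26 mm and the jaw plate now sits at the end of the base. Release, then rise.

```bash
python3 -m creep '{"hand":[60,60,60,60,60],"delta_pos":[[0,0,0],[0,0,0],[0,0,0],[0,0,-0.01],[0,0,-0.03]],"turn":[0,0,0,0,0]}'
```

```text
clock: 7.32
tcp_pos: [0.3986, 0.3764, 0.0866]
orientation: [-0.002, 0.259, 0.966, -0.002]
wrist_force: [-0.2, 0.0, -0.2]
finger_gap: 0.0598
```

```bash
python3 -m creep '{"hand":[60,60,60,60,60],"delta_pos":[[0,0,-0.035],[0,0,-0.035],[0,0,0],[0,0,0],[0,0,0]],"turn":[0,0,0,0,0]}'
```

```text
clock: 7.73
tcp_pos: [0.4007, 0.3779, 0.145]
orientation: [0.0, 0.259, 0.966, 0.0]
wrist_force: [-0.4, 1.0, -0.2]
finger_gap: 0.0598
```

```bash
python3 - <<'E'
from h import *
Z={"jaw_knob":.06,"weight_centre":.0455,"mat_top":.006}
s=env.get_state();print(s["tcp_pos"],s["clock"])
M=rot(s["orientation"])
for n in ["wrist","side","top"]:
    c=env.read_camera(n); save(c,n+"6")
    for t in Z:
        for d in env.pinpoint(n,t)[:2]:
            r,k=d["location"]; p=atz(c,r,k,Z[t]); print(n,t,round(d["score"],2),np.round([r,k]),p.round(4),"tool",M.inv().apply(p-s["tcp_pos"]).round(4))
a=cv2.imread("pics/wrist6.png")[120:345,170:420]; cv2.imwrite("pics/wc6.png",cv2.resize(a,None,fx=2.6,fy=2.6,interpolation=cv2.INTER_CUBIC))
E
```

```text
[0.40065149 0.37787314 0.14496059] 7.7333
wrist jaw_knob 0.64 [202. 258.] [0.4007 0.3781 0.06  ] tool [0.0001 0.0002 0.085 ]
wrist weight_centre 0.95 [106. 353.] [0.3726 0.4821 0.0455] tool [0.0764 0.0762 0.0995]
wrist weight_centre 0.88 [272. 253.] [0.466  0.335  0.0455] tool [-0.078  -0.0044  0.0995]
wrist mat_top 0.9 [235. 335.] [0.493  0.4223 0.006 ] tool [-0.0577  0.0846  0.139 ]
side jaw_knob 0.68 [240. 205.] [0.3975 0.3802 0.06  ] tool [0.0039 0.0004 0.085 ]
side weight_centre 0.85 [177. 318.] [0.6657 0.3983 0.0455] tool [-0.2192  0.1503  0.0996]
side weight_centre 0.69 [210. 176.] [0.3774 0.4753 0.0455] tool [0.0689 0.0726 0.0995]
side mat_top 0.8 [213. 237.] [0.4889 0.4267 0.006 ] tool [-0.0519  0.0864  0.139 ]
top weight_centre 0.63 [129. 256.] [0.6627 0.4085 0.0455] tool [-0.2115  0.1577  0.0996]
top weight_centre 0.45 [243. 220.] [0.3832 0.4857 0.0455] tool [0.0691 0.0846 0.0995]
```

View pics/wc6.png

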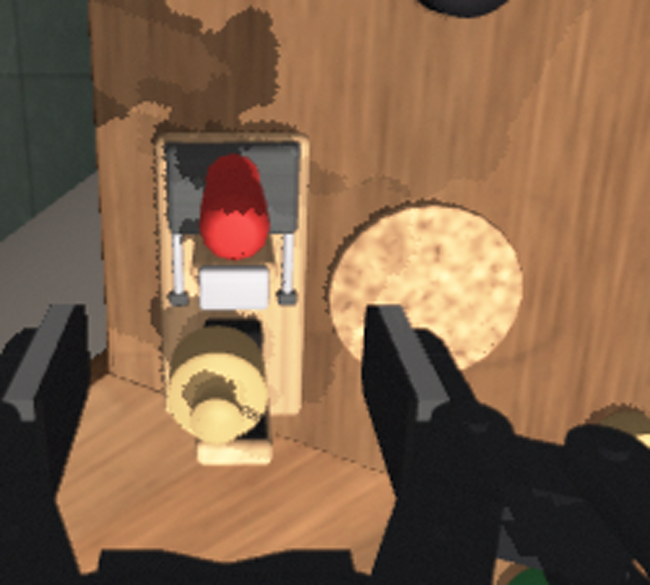

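Jaw is open: the lip at crop (235,288) is clear of the weight at crop (215,395). Moving over the weight and descending.

```bash
python3 -m creep '{"hand":[65,65,65,65,65],"delta_pos":[[-0.03,-0.0055,0],[-0.04,0,0],[-0.0265,0,0],[0,0,0.015],[0,0,0.02]],"turn":[0,0,0,0,0]}'
```

```text
clock: 8.75
tcp_pos: [0.468, 0.3354, 0.1178]
orientation: [0.002, 0.26, 0.966, 0.001]
wrist_force: [-0.5, 0.3, -0.8]
finger_gap: 0.065
```

```bash
python3 - <<'E'
from h import *
s=env.get_state();print(s["tcp_pos"],s["clock"],s["joint_pos"])
M=rot(s["orientation"])
for n in ["side"]:
    c=env.read_camera(n); save(c,n+"7")
    for d in env.pinpoint(n,"weight_centre")[:3]:
            r,k=d["location"]; p=atz(c,r,k,.0455); print(n,round(d["score"],2),np.round([r,k]),p.round(4),"tool",M.inv().apply(p-s["tcp_pos"]).round(4))
a=cv2.imread("pics/side7.png")[140:310,130:350]; cv2.imwrite("pics/sc7.png",cv2.resize(a,None,fx=3.4,fy=3.4,interpolation=cv2.INTER_CUBIC))
E
```

```text
[0.468007   0.33542863 0.11781381] 8.75 [ 4.82543284e-01  3.76878869e-01 -1.76191148e-01  1.01366743e+00
 -1.46466732e-04  1.00886585e+00]
side 0.83 [213. 172.] [0.369  0.4713 0.0455] tool [0.1541 0.0675 0.0722]
side 0.58 [249. 245.] [0.4564 0.3329 0.0455] tool [ 0.009  -0.0083  0.0723]
side 0.51 [179. 318.] [0.6621 0.3956 0.0455] tool [-0.1375  0.1493  0.0731]
```

View pics/sc7.png

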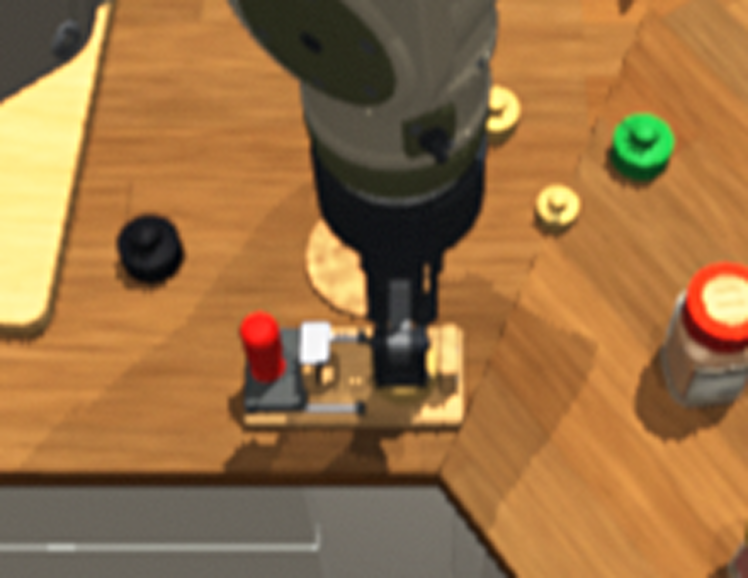

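```bash
python3 -m creep '{"hand":[65,65,65,65,65],"delta_pos":[[0,0,0.02],[0,0,0.03],[0,0,0.025],[0,0,0.013],[0,0,0]],"turn":[0,0,0,0,0]}' 35
```

```text
clock: 9.27
tcp_pos: [0.4635, 0.3349, 0.0443]
orientation: [-0.002, 0.259, 0.966, -0.002]
wrist_force: [0.0, -0.4, 0.7]
finger_gap: 0.0651
```

```bash
python3 - <<'E'
from h import *
s=env.get_state();print(s["tcp_pos"],s["clock"],s["wrist_force"])
c=env.read_camera("wrist"); save(c,"wrist8")
E
```

```text
[0.46352788 0.33487129 0.04430096] 9.2667 [ 0.04525743 -0.44255317  0.69280899]
```

View pics/wrist8.png

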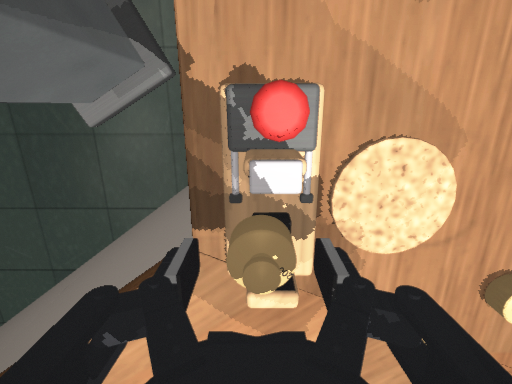

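Weight centred between the fingers: knob at (272,262), fingers at columns 198 and 318. Gripping.

```bash
python3 -m creep '{"hand":[20,20,20,20,20],"delta_pos":[[0,0.001,-0.0025],[0,0,0],[0,0,0],[0,0,0],[0,0,0]],"turn":[0,0,0,0,0]}' 40
```

```text
clock: 9.73
tcp_pos: [0.467, 0.337, 0.0505]
orientation: [0.001, 0.259, 0.966, 0.001]
wrist_force: [-1.8, -0.5, 5.6]
finger_gap: 0.0341
```

```bash
python3 -m creep '{"hand":[20,20,20,20,20],"delta_pos":[[0,0,0],[0,0,-0.005],[0,0,-0.01],[0,0,-0.015],[0,0,0]],"turn":[0,0,0,0,0]}' 40
```

```text
clock: 10.15
tcp_pos: [0.4671, 0.337, 0.075]
orientation: [0.001, 0.259, 0.966, 0.001]
wrist_force: [1.1, 0.2, -1.8]
finger_gap: 0.0346
```

```bash
python3 - <<'E'
from h import *
s=env.get_state();print(s["tcp_pos"],s["clock"],s["wrist_force"],s["finger_gap"])
c=env.read_camera("wrist"); save(c,"wrist9")
E
```

```text
[0.46710985 0.33700818 0.07495453] 10.15 [ 1.10383848  0.21075599 -1.78295114] 0.034610309238675314
```

View pics/wrist9.png

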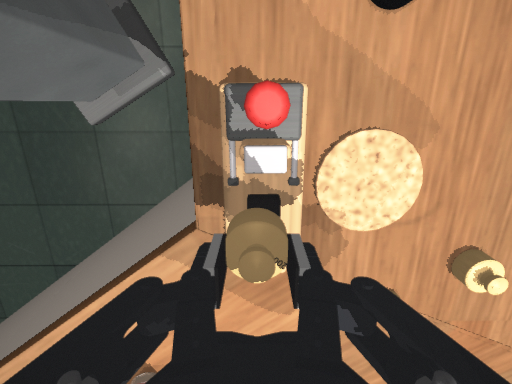

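```bash
python3 -m creep '{"hand":[20,20,20,20,20],"delta_pos":[[0,0,-0.01],[0,0.02,-0.005],[0,0.03,0],[0,0.02,0],[0,0,0]],"turn":[0,0,0,0,0]}' 40
```

```text
clock: 10.62
tcp_pos: [0.4956, 0.3871, 0.0845]
orientation: [0.001, 0.258, 0.966, 0.001]
wrist_force: [0.6, 0.0, -1.5]
finger_gap: 0.0345
```

```bash
python3 - <<'E'
from h import *
s=env.get_state();print(s["tcp_pos"],s["clock"],s["wrist_force"],s["finger_gap"])
M=rot(s["orientation"]); zw=s["tcp_pos"][2]-.049+.0455
for n in ["wrist","side"]:
    c=env.read_camera(n); save(c,n+"10")
    for t,z in (("weight_centre",zw),("mat_top",.006)):
        for d in env.pinpoint(n,t)[:4]:
            r,k=d["location"]; p=atz(c,r,k,z); print(n,t,round(d["score"],2),np.round([r,k]),p.round(4),"tool",M.inv().apply(p-s["tcp_pos"]).round(4))
E
```

```text
[0.49555431 0.38714252 0.08448001] 10.6167 [ 0.55359955  0.00901059 -1.46876959] 0.034532004294428376
wrist weight_centre 0.95 [250. 255.] [0.4928 0.3862 0.081 ] tool [ 0.0019 -0.0021  0.0035]
wrist weight_centre 0.74 [356. 362.] [0.5944 0.4073 0.081 ] tool [-0.0756  0.0668  0.0038]
wrist mat_top 0.82 [180. 294.] [0.4915 0.4222 0.006 ] tool [0.0211 0.0281 0.0785]
side weight_centre 0.73 [210. 174.] [0.3713 0.4559 0.081 ] tool [ 0.142  -0.0025  0.0034]
side weight_centre 0.59 [177. 321.] [0.6544 0.3782 0.081 ] tool [-0.142   0.0716  0.0038]
side weight_centre 0.48 [212. 246.] [0.4876 0.3837 0.081 ] tool [ 0.0052 -0.0069  0.0035]
side mat_top 0.79 [212. 240.] [0.494  0.4257 0.006 ] tool [0.0207 0.0324 0.0785]
```

View pics/wrist10.png

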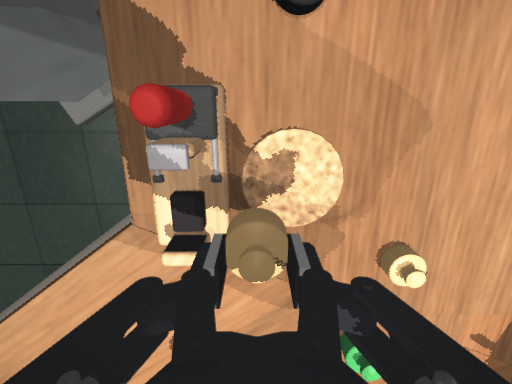

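View pics/side10.png

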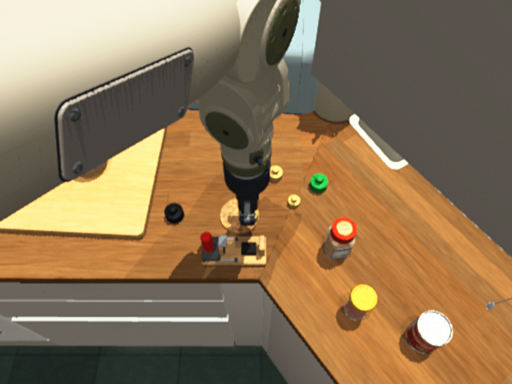

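The weight is held at (250,255) and the empty rest is visible. The mat is 19 mm along +x and 30 mm along +y from the weight.

```bash
python3 -m creep '{"hand":[20,20,20,20,20],"delta_pos":[[0.012,0.018,0],[0.012,0.0195,0],[0,0,0.02],[0,0,0.02],[0,0,0]],"turn":[0,0,0,0,0]}' 40
```

```text
clock: 11.33
tcp_pos: [0.4899, 0.4187, 0.0492]
orientation: [-0.002, 0.259, 0.966, -0.002]
wrist_force: [-1.1, -0.2, -2.8]
finger_gap: 0.0346
```

```bash
python3 - <<'E'
from h import *
s=env.get_state();print(s["tcp_pos"],s["clock"],s["wrist_force"],s["finger_gap"])
M=rot(s["orientation"]); zw=s["tcp_pos"][2]-.049+.0455
for n in ["wrist","side","top"]:
    c=env.read_camera(n); save(c,n+"11")
    for t,z in (("weight_centre",zw),("mat_top",.006)):
        for d in env.pinpoint(n,t)[:4]:
            r,k=d["location"]; p=atz(c,r,k,z); print(n,t,round(d["score"],2),np.round([r,k]),p.round(4),"tool",M.inv().apply(p-s["tcp_pos"]).round(4))
E
```

```text
[0.48985371 0.41874426 0.04916057] 11.3333 [-1.14611263 -0.22959793 -2.77215096] 0.0345619062853477
wrist weight_centre 0.7 [248. 255.] [0.4864 0.418  0.0457] tool [ 0.0026 -0.0023  0.0035]
wrist mat_top 0.59 [223. 264.] [0.4918 0.4216 0.006 ] tool [-0.0004  0.0037  0.0431]
side weight_centre 0.84 [180. 318.] [0.6604 0.3931 0.0457] tool [-0.1606  0.0631  0.0028]
side weight_centre 0.81 [212. 171.] [0.3679 0.4747 0.0457] tool [ 0.1336 -0.0126  0.0039]
side weight_centre 0.42 [206. 239.] [0.4904 0.4194 0.0457] tool [-0.0002  0.0009  0.0035]
side mat_top 0.95 [216. 241.] [0.4916 0.4174 0.006 ] tool [-0.0023 -0.0001  0.0432]
side mat_top 0.6 [240. 206.] [0.4039 0.4037 0.006 ] tool [ 0.0668 -0.0558  0.0436]
top weight_centre 0.78 [245. 218.] [0.3776 0.4899 0.0457] tool [0.1328 0.0054 0.0038]
top mat_top 0.58 [200. 248.] [0.4913 0.4248 0.006 ] tool [0.0017 0.0062 0.0431]
```

View pics/wrist11.png

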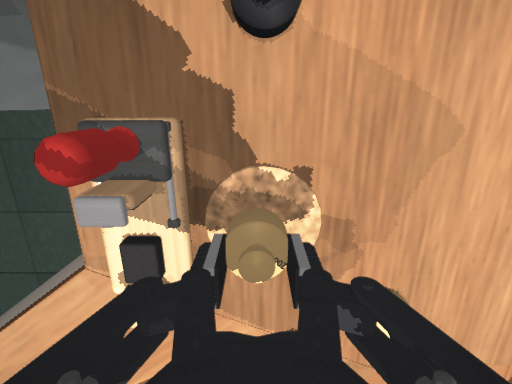

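```bash
python3 -m creep '{"hand":[20,20,20,20,20],"delta_pos":[[-0.0025,0.004,0],[0,0,0.01],[0,0,0.008],[0,0,0],[0,0,0]],"turn":[0,0,0,0,0]}' 40
```

```text
clock: 12.2
tcp_pos: [0.4946, 0.4215, 0.0365]
orientation: [-0.001, 0.259, 0.966, -0.001]
wrist_force: [-0.3, -0.5, -2.8]
finger_gap: 0.0348
```

```bash
python3 -m creep '{"hand":[20,20,20,20,20],"delta_pos":[[0,0,0.0015],[0,0,0.0015],[0,0,0],[0,0,0],[0,0,0]],"turn":[0,0,0,0,0]}' 40
```

```text
clock: 12.62
tcp_pos: [0.4956, 0.4222, 0.0356]
orientation: [0.0, 0.259, 0.966, 0.0]
wrist_force: [0.5, 0.3, -2.5]
finger_gap: 0.0346
```

```bash
python3 -m creep '{"hand":[20,20,20,20,20],"delta_pos":[[0,0,0.002],[0,0,0.002],[0,0,0],[0,0,0],[0,0,0]],"turn":[0,0,0,0,0]}' 40
```

```text
clock: 13.03
tcp_pos: [0.4954, 0.4221, 0.0322]
orientation: [-0.0, 0.259, 0.966, -0.0]
wrist_force: [0.0, -0.2, -1.6]
finger_gap: 0.0343
```

```bash
python3 -m creep '{"hand":[20,20,20,20,20],"delta_pos":[[0,0,0.001],[0,0,0.001],[0,0,0],[0,0,0],[0,0,0]],"turn":[0,0,0,0,0]}' 40
```

```text
clock: 13.45
tcp_pos: [0.4955, 0.4221, 0.0307]
orientation: [0.0, 0.259, 0.966, 0.0]
wrist_force: [0.4, -0.6, -1.7]
finger_gap: 0.0343
```

```bash
python3 - <<'E'
from h import *
s=env.get_state();print(s["tcp_pos"],s["clock"],s["wrist_force"],s["finger_gap"])
M=rot(s["orientation"])
c=env.read_camera("side"); save(c,"side12")
for t,z in (("weight_centre",.027),("mat_top",.006)):
  for d in env.pinpoint("side",t)[:4]:
    r,k=d["location"]; print(t,round(d["score"],2),np.round([r,k]),atz(c,r,k,z).round(4))
a=cv2.imread("pics/side12.png")[160:290,150:330]; cv2.imwrite("pics/sc12.png",cv2.resize(a,None,fx=4,fy=4,interpolation=cv2.INTER_CUBIC))
E
```

```text
[0.49554724 0.42210109 0.0306655 ] 13.45 [ 0.37030521 -0.61611138 -1.69909065] 0.03429716463002575
weight_centre 0.75 [211. 175.] [0.3772 0.4825 0.027 ]
weight_centre 0.54 [180. 320.] [0.6728 0.3979 0.027 ]
weight_centre 0.36 [207. 239.] [0.4929 0.4272 0.027 ]
mat_top 0.89 [217. 239.] [0.4876 0.4165 0.006 ]
```

View pics/sc12.png

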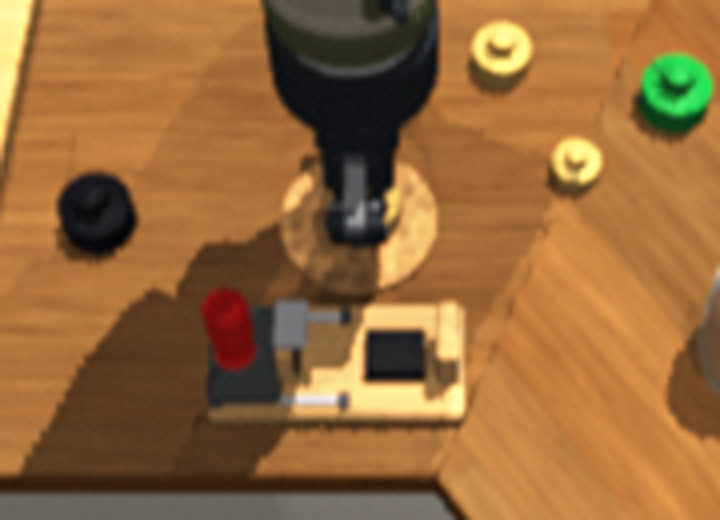

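Weight near the mat centre; still no contact force. Lowering in 0.8 mm steps.

```bash
python3 -m creep '{"hand":[20,20,20,20,20],"delta_pos":[[0,0,0.001],[0,0,0.0005],[0,0,0],[0,0,0],[0,0,0]],"turn":[0,0,0,0,0]}' 40
```

```text
clock: 14.02
tcp_pos: [0.4956, 0.4221, 0.0305]
orientation: [0.0, 0.259, 0.966, 0.0]
wrist_force: [-2.3, -3.2, 4.6]
finger_gap: 0.0341
```

```bash
python3 -m creep '{"hand":[20,20,20,20,20],"delta_pos":[[0,0,0.001],[0,0,0.0005],[0,0,0],[0,0,0],[0,0,0]],"turn":[0,0,0,0,0]}' 40
```

```text
clock: 14.43
tcp_pos: [0.4956, 0.4221, 0.0305]
orientation: [0.001, 0.259, 0.966, 0.0]
wrist_force: [-3.9, -2.7, 10.9]
finger_gap: 0.0345
```

Contact. I'll ease off about 1 mm and release.

```bash
python3 -m creep '{"hand":[20,20,50,50,50],"delta_pos":[[0,0,-0.0015],[0,0,0],[0,0,0],[0,0,0],[0,0,0]],"turn":[0,0,0,0,0]}' 40
```

```text
clock: 14.85
tcp_pos: [0.4956, 0.4221, 0.0291]
orientation: [-0.0, 0.259, 0.966, -0.0]
wrist_force: [-0.4, 0.8, 0.5]
finger_gap: 0.05
```

```bash
python3 -m creep '{"hand":[55,55,55,55,55],"delta_pos":[[0,0,-0.005],[0,0,-0.02],[0,0,-0.035],[0,0,-0.035],[0,0,-0.015]],"turn":[0,0,0,0,0]}'
```

```text
clock: 15.27
tcp_pos: [0.497, 0.4231, 0.1214]
orientation: [0.002, 0.259, 0.966, 0.002]
wrist_force: [0.6, 0.3, 0.8]
finger_gap: 0.0553
```

```bash
python3 - <<'E'
from h import *
s=env.get_state();print(s["tcp_pos"],s["clock"],s["wrist_force"],s["finger_gap"])
for n in ["wrist","side"]:
    c=env.read_camera(n); save(c,n+"13")
    for t,z in (("weight_centre",.0255),("mat_top",.006),("jaw_knob",.06)):
        for d in env.pinpoint(n,t)[:3]:
            r,k=d["location"]; print(n,t,round(d["score"],2),np.round([r,k]),atz(c,r,k,z).round(4))
E
```

```text
[0.49695558 0.42307623 0.12137933] 15.2667 [0.60919291 0.28480344 0.77914332] 0.05533357724771746
wrist weight_centre 0.88 [199. 253.] [0.4957 0.4189 0.0255]
wrist weight_centre 0.87 [ 17. 252.] [0.3758 0.4878 0.0255]
wrist weight_centre 0.49 [338. 318.] [0.6649 0.3998 0.0255]
wrist mat_top 0.74 [188. 256.] [0.494  0.4226 0.006 ]
wrist jaw_knob 0.92 [134. 132.] [0.4025 0.3774 0.06  ]
side weight_centre 0.8 [214. 175.] [0.3741 0.4778 0.0255]
side weight_centre 0.62 [178. 319.] [0.6744 0.4041 0.0255]
side weight_centre 0.5 [210. 243.] [0.4966 0.417  0.0255]
side mat_top 0.71 [214. 239.] [0.4907 0.4227 0.006 ]
side jaw_knob 0.71 [240. 203.] [0.3944 0.3818 0.06  ]
```

View pics/wrist13.png

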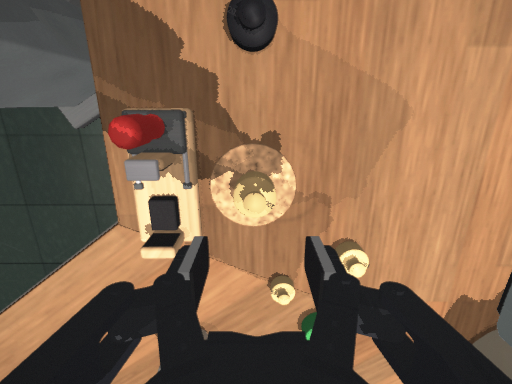

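View pics/side13.png

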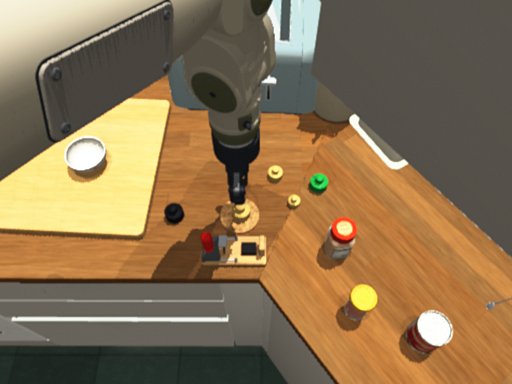

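```bash
python3 - <<'E'
import cv2
a=cv2.imread("pics/wrist13.png")[130:240,190:320]; cv2.imwrite("pics/wc13.png",cv2.resize(a,None,fx=5,fy=5,interpolation=cv2.INTER_CUBIC))
E
```

```text
(no output)
```

View pics/wc13.png

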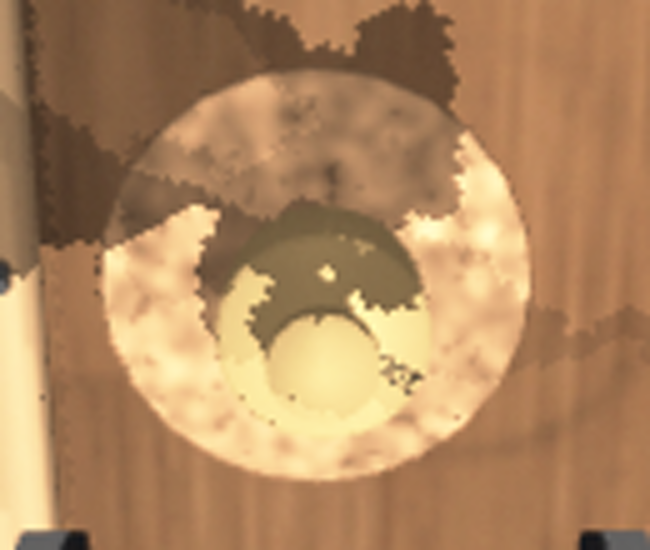

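```bash
python3 - <<'E'
from h import *
c=env.read_camera("wrist")
f=lambda x,y,z:atz(c,130+y/5-.4,190+x/5-.4,z)[:2].round(4)
m=np.mean([f(*p,.006) for p in((316,70),(318,480),(103,272),(530,272))],0)
print("mat",m,"bodytop",f(323,334,.031),"knobtop",f(324,363,.045))
print(f(323,334,.031)-m,f(324,363,.045)-m)
# body top circle diameter check for height
print(np.linalg.norm(f(216,334,.031)-f(430,334,.031)))
E
```

```text
mat [0.485725 0.420875] bodytop [0.4883 0.421 ] knobtop [0.4885 0.4213]
[0.002575 0.000125] [0.002775 0.000425]
0.03566020190632687
```

```bash
python3 -m creep '{"hand":[55,55,55,55,55],"delta_pos":[[0,0,0],[0,0,0],[0,0,0],[0,0,0],[0,0,0]],"turn":[0,0,0,0,0]}' && python3 -c "
from workcell import env
print(env.hand_in())"
```

```text
clock: 16.13
tcp_pos: [0.4955, 0.4221, 0.1174]
orientation: [0.0, 0.259, 0.966, -0.0]
wrist_force: [-0.1, 0.6, 0.2]
finger_gap: 0.0551
the job is handed in; nothing more can be done
None
```

The brass weight now stands upright on the cork mat, released, and the clamp's jaw is still open. I handed the job in at 16.1 s of the 40 s allowed; it gave no verdict.

I pulled the jaw open about 26 mm by its red knob. Then I gripped the weight by its body, lifted it clear, and lowered it onto the mat until I felt contact. After easing off about 1 mm I let go and raised the gripper clear.

**Last checks:**
- **Centring:** fitting the circles in the last wrist picture puts the weight about 3 mm from the mat's centre, with its knob directly over its body. The networks' estimates were less favourable: 4 mm from the wrist camera and 8 mm from the partly blocked side view. All are within the 15 mm limit.
- **Jaw:** the knob still shows at about (0.40, 0.38), where I left it, against (0.423, 0.366) at the start.
- **Robot:** it touches nothing, with the wrist force below 1 N.

**Disagreement:** the finger opening read 34.5 mm on the 38 mm body and 20.5 mm on the 22 mm knob. I did not find out why, but both grips held.

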